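Seat the filter in the camera's filter slide and push the slide home

ROBOT

A 7-joint arm with a two-finger parallel gripper is mounted at the origin on the work surface. World frame = base frame: x ahead of the robot, y to its left, z up, the work surface at z = 0. Lengths are in m, angles in rad, forces in N, time in s.
With the tool pointing down it reaches from about 0.425 to 0.925 m from the base axis. Payload 6.8 kg.
Tool frame: the origin (TCP) lies at the very end of the fingers, on their centre line; the grasp point (between the pads) lies 19 mm behind it; z points along the fingers, y is the line along which they close (so a half turn about z gives the same grasp; the last joint's range is limited). The gripper opens to 85 mm and grips with 20 to 120 N. Pads are 22 mm wide; open, the fingers measure 114 mm over their backs; the gripper's body (76 mm by 85 mm) begins 54 mm behind the grasp point. The pads swing forward as they close: fully open they stand 13 mm farther back than shut.
Start: joints at [-1.282, 0.477, 0.022, 1.555, -0.011, 1.109, -0.083], TCP at [0.261, 0.623, 0.231] pointing down, gripper open.
Joint ranges: [-2.96, 2.96], [-0.34, 2.1], [-1.41, 1.46], [0.24, 2.44], [-1.37, 4.51], [0.17, 1.92], [-2.96, 2.96]. Speed limits (rad/s): [2.39, 2.39, 3.14, 3.14, 3.14, 3.14, 3.14].

INTERFACE

Orientations are given as a unit quaternion [w, x, y, z].
In Python, from station import get_obs, read_camera, hand_in gives the robot as it stands.
- The arm moves only by the tool arm_command, never from a script. Its argument "commands" is one flat list of numbers, 7 for each row, row after row: the shift along the tool's x, y, z in m, then the turn, a rotation vector about the tool's x, y, z in degrees, then the opening, from 0 (shut) to 1 (fully open). In form: [tx, ty, tz, rx, ry, rz, fingers, tx, ty, tz, rx, ry, rz, fingers, ...]. A call has 1 to 8 rows; each row is the pose to reach, as a shift and turn from the pose commanded when the call began, along the tool's axes at that moment; what a row does not reach only later rows make up. A row lasts 1/10 s, in which the tool goes at most 50 mm and 8.59 degrees, less where a joint would pass 70% of its speed; a pose out of reach is approached as far as the arm can. A call with a gripper value outside its range is refused whole. The fingers move at their own pace and stop on an object; "force" is the grip in N (left out, the last holds). Time passes only in rows, so rows that repeat a pose let the fingers close. It gives the time, the measured TCP pose, the force, the opening and the grip force at its end, in the units of the state.
- get_obs(): the state, without advancing time (a new reading comes with each control period).
- read_camera(name): name is "scene" or "top"; returns a dict with "img" (400x640x3 uint8, red, green, blue), "camera_matrix" (3x3 intrinsics, pixels), "pose" (4x4, takes a point from camera to world coordinates). Camera axes: x right, y down, z forward; pixel columns grow to the right and rows downward; lengths in m; the calibration is good to about 2 mm. A picture is of the moment at which its call begins. There is no depth.
- hand_in(): hands the job in; it is judged then, once.
The state is a dict: "t": time; "q": joint angles; "joint_vel": joint speeds; "joint_torque": joint torques, N m; "eef_pos": TCP position; "tool_rot": TCP orientation; "contact_force": force on the tool from outside, world axes, zero at the start; "torque": the same for the moment, N m; "gripper_width": opening from 0.0 (shut) to 1.0 (fully open); "grasp_force": force on a finger pad.
Only numpy, scipy, OpenCV 4.12 (cv2) and the standard library are available. Lean on these libraries where they do the work, as an engineer would, in place of code of your own. Each camera call takes 0.05 s, during which the arm holds its last target. There are 200 camera calls.

TASK

A round filter was left lying on the camera's pulled-out filter slide. With your fingertips, gently push the filter across the face of the slide until it drops flat into the round recess, then push the slide fully home into the camera. Do not pick the filter up, and leave the other things on the bench where they are.

Things in the scene. Friction and masses are not known exactly. Their poses are not given: they have to be found in the camera images.
- filter_center (a point): centre (half-way up) of the loose filter: a black ring with dark glass, a flat disc of diameter 50 mm, 7 mm thick, about 30 g. It lies flat on the slide's outer part, between the recess and the slide's outer end, at times a little over the rim of the recess; its z axis is the disc's axis, up. Seated, its top is flush with the slide's face
- filter: the same filter; origin at the centre of its underside (3.5 mm below filter_center)
- recess (a point): centre of the floor of the round recess in the slide: diameter 53 mm, 7 mm deep, a 41 mm clear window flush in its floor. It moves with the slide. x points level the way the slide is pushed into the camera; z up. The slide's flat face is 7 mm above this point, 127 mm above the bench. The filter begins to tip in when its centre is about 9 mm short of here; seated, its centre is 3.5 mm above this point
- slide_end (a point): middle of the top edge of the slide's outer end, level with the slide's face, 95 mm from the recess's centre towards the slide's -x. The end is a flat upright face 76 mm wide, reaching 29 mm down from this point, with nothing beyond it: it is what one pushes against, along the slide's +x
- slide (a joint): travel of the filter slide, an aluminium plate 166 mm long, 76 mm wide and 11 mm thick (25 mm of it always inside the camera's filter module): 0 = fully pulled out, 0.117 m = home against its stop. It stays where it is left; about 3 N moves it. At home 23 mm of it still stand out of the module
- camera: the fixed camera, standing face up on a plate, with the filter module (black, 144 mm along the slide, 116 mm across, its cover's top 146 mm above the bench) and a short black lens of diameter 54 mm on it, whose top is 198 mm above the bench. Origin on the bench under the lens axis; the x axis is the way the slide is pushed in, z up
- cover_front (a point): middle of the top edge of the module's front face, out of which the slide comes, 72 mm from the lens axis, 146 mm above the bench; the cover's underside clears the slide's face by 3 mm, so only a filter lying flush in the recess passes under it
- spare_lens: spare lens, black, diameter 50 mm, 60 mm tall, standing on the bench; origin under its centre. Not to be disturbed
- lens_cap: black lens cap lying on the bench, diameter 58 mm, 9 mm high; origin under its centre. Not to be disturbed
- filter_case: empty round grey filter case, open at the top, diameter 68 mm, 16 mm high, on the bench; origin under its centre. Not to be disturbed
- extension_ring: aluminium ring, outer diameter 42 mm, 20 mm high, on the bench; origin under its centre. Not to be disturbed
- body_cap: small black cap, diameter 30 mm, 8 mm high, lying on the filter module's cover beside the lens; origin under its centre. Not to be disturbed
- screwdriver: screwdriver, 160 mm long, lying on the bench. Not to be disturbed
- mouse: computer mouse, 108 x 58 x 32 mm, on its dark pad. Not to be disturbed
Not all that is in view belongs to the job. There is more than one size of the filter; the job needs the smallest.

How it is judged:
On the way, in this order (a step that is already met when the one before it is completed fails the run):
1. the filter lies flat in the recess of the slide, which is not yet home (x of filter_center in the frame of recess between -0.003 and 0.003 m and y of filter_center in the frame of recess between -0.003 and 0.003 m and z of filter_center in the frame of recess between 0.002 and 0.005 m and angle between filter's own z axis and vertical below 0.06 rad and value of joint slide below 0.09 m), for 0.2 s.
2. the slide is fully home (value of joint slide above 0.114 m), for 0.2 s.
At the end, for the whole second after the job is handed in: The filter lies flat and at rest in the recess (centre within 3 mm of the recess's axis each way, no more than 1.5 mm proud, tilted less than 0.06 rad) and the slide is within 3 mm of home (x of filter_center in the frame of recess between -0.003 and 0.003 m and y of filter_center in the frame of recess between -0.003 and 0.003 m and z of filter_center in the frame of recess between 0.002 and 0.005 m and angle between filter's own z axis and vertical below 0.06 rad and value of joint slide above 0.114 m and linear speed of filter below 0.01 m/s); the robot touches nothing.
It fails at once if the filter is lifted (centre more than 5 mm above where it lies on the slide's face) (height (world z) of filter_center above 0.1355 m).
It fails at once if the filter falls off the slide (height (world z) of filter_center below 0.105 m).
It fails at once if the filter is pressed or squeezed hard (over 30 N) (contact force between the fingers and filter above 30 N).
It fails at once if another thing on the bench is disturbed (moved over 20 mm) (distance of any of spare_lens, lens_cap, filter_case, extension_ring, body_cap, screwdriver, mouse from where it was at the start of the episode above 0.02 m).
It also fails if it takes over 54 s, if anything falls off the work surface, if the arm or the gripper's body presses on something with over 40 N, if the wrist force passes 120 N, or if a joint passes its speed limit or range.

## Working session

There is one attempt and no reset: what is moved stays moved. The work goes in short steps, Python scripts to look and compute and a tool call to move; the robot and the scene stay as the last step left them, time stands still between calls to the robot, and variables do not carry over. Pictures are saved under pics/ and viewed, at most 10 in all, crops included, and the job is handed in when it is done.

Besides the shell and the picture viewer there is one more tool, called after "Request:" as name(argument=value, ...) on one line, values as JSON. arm_command: Moves the arm, as the interface text tells. Its arguments: {"type":"object","properties":{"commands":{"type":"array","items":{"type":"number"}},"force":{"type":"number"}},"required":["commands"]}

```bash
mkdir -p pics
cat > h.py <<'E'
import numpy as np,cv2
from station import get_obs,read_camera
def shot(n,f=None):
    c=read_camera(n)
    if f: cv2.imwrite('pics/'+f,c['img'][:,:,::-1])
    return c
def ray(c,px,z):
    K,P=c['camera_matrix'],c['pose']
    d=P[:3,:3]@np.linalg.solve(K,np.array([px[0],px[1],1.]))
    return P[:3,3]+d*(z-P[2,3])/d[2]
def proj(c,p):
    P=c['pose'];q=c['camera_matrix']@(P[:3,:3].T@(np.array(p)-P[:3,3]));return q[:2]/q[2]
E
python3 - <<'E'
from h import *
for n in('top','scene'):
    c=shot(n,n+'0.png');print(n,c['pose'].round(3).tolist(),c['camera_matrix'][0,0])
o=get_obs();print(o['eef_pos'],o['tool_rot'],o['t'])
E
```

```text
top [[0.011, -0.998, 0.056, 0.504], [-1.0, -0.011, 0.004, -0.122], [-0.003, -0.056, -0.998, 1.005], [0.0, 0.0, 0.0, 1.0]] 395.8249086152905
scene [[-0.344, 0.743, -0.574, 1.109], [0.939, 0.276, -0.205, 0.065], [0.006, -0.61, -0.792, 0.846], [0.0, 0.0, 0.0, 1.0]] 413.0804995307611
[0.26066888 0.6220667  0.23042517] [-8.36992608e-05  1.97087161e-01  9.80385630e-01 -8.13285424e-04] 0.1
```

View pics/top0.png

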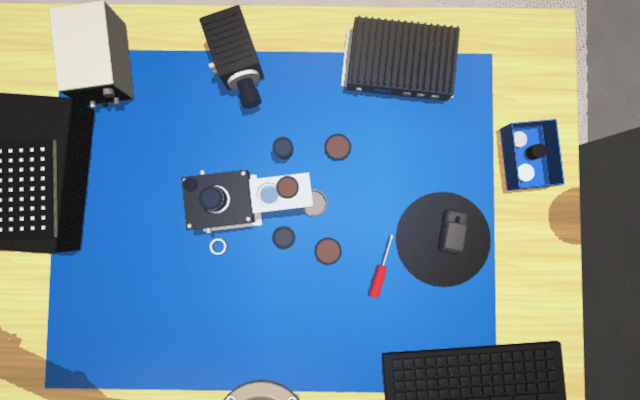

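View pics/scene0.png

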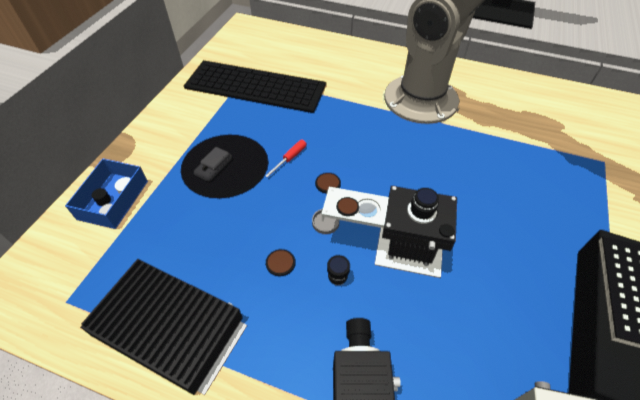

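The top view shows the slide (white) at about (283,192), with its outer end at (312,190), the recess window at (268,193) and the camera lens at (212,198). Candidates for the filter are the brown discs at (288,187), which lies on the slide and is smallest, and at (338,147) and (328,251), which are larger and on the bench. There are also black caps at (284,238) and (191,184). I choose (288,187) and will check it in a close crop.

```bash
cat > meas.py <<'E'
from h import *
def brown(c,roi):
    x0,y0,x1,y1=roi;im=c['img'][y0:y1,x0:x1].astype(int)
    hsv=cv2.cvtColor(c['img'][y0:y1,x0:x1],cv2.COLOR_RGB2HSV)
    m=((im[...,0]>im[...,2]+12)&(hsv[...,2]<160)).astype(np.uint8)
    n,l,s,ce=cv2.connectedComponentsWithStats(m);k=1+np.argmax(s[1:,4]);return ce[k]+[x0,y0],s[k]
def white(c,roi):
    x0,y0,x1,y1=roi;m=cv2.inRange(c['img'][y0:y1,x0:x1],(185,185,185),(255,255,255))
    n,l,s,ce=cv2.connectedComponentsWithStats(m);k=1+np.argmax(s[1:,4])
    p=np.argwhere(l==k)[:,::-1]+[x0,y0];return p
E
python3 - <<'E'
from meas import *
c=shot('top');s=shot('scene')
for cc,r,n in((c,(255,165,330,225),'t'),(s,(315,180,390,232),'s')):
    b,st=brown(cc,r);p=white(cc,r)
    print(n,'filter',b,st,ray(cc,b,.134).round(4))
    h=cv2.convexHull(p.astype(np.float32));q=cv2.approxPolyDP(h,3,True)[:,0]
    for v in q:print(v,ray(cc,v,.127).round(4))
a=c['img'][150:240,170:330];b=s['img'][170:260,310:470]
cv2.imwrite('pics/crop1.png',cv2.resize(np.vstack([a,b]),None,fx=3.3,fy=3.3,interpolation=cv2.INTER_CUBIC)[:,:,::-1])
E
```

```text
t filter [286.98606272 186.81184669] [ 23  13  19  19 287] [ 0.5858 -0.0629  0.134 ]
[323. 207.] [ 0.5423 -0.1431  0.127 ]
[319. 212.] [ 0.5311 -0.1343  0.127 ]
[255. 224.] [0.503  0.0073 0.127 ]
[255. 175.] [0.6122 0.0094 0.127 ]
[308. 173.] [ 0.6179 -0.1089  0.127 ]
s filter [347.35741445 205.46387833] [ 23  18  20  16 263] [ 0.5853 -0.0626  0.134 ]
[387. 197.] [0.5273 0.0113 0.127 ]
[383. 224.] [0.6006 0.0217 0.127 ]
[322. 213.] [ 0.6184 -0.1087  0.127 ]
[329. 187.] [ 0.545  -0.1187  0.127 ]
```

View pics/crop1.png

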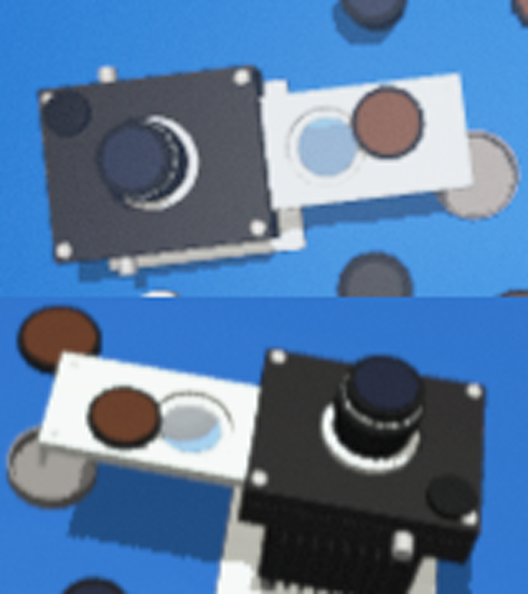

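The crop confirms it. The brown disc with a black rim lies on the white slide, slightly over the recess rim (top-view pixel 287,187); the other two brown discs are larger and on the bench. Now I'll compute the approach.

```bash
cat > go.py <<'E'
from h import *
from scipy.spatial.transform import Rotation as R
E=np.array([.5817,-.1137]);u=np.array([-.135,.991]);v=np.array([-.991,-.135])
REC=E+.095*u
def tgt(xy,z,yaw):
    o=get_obs();q=o['tool_rot'];T=R.from_quat([q[1],q[2],q[3],q[0]])
    y=np.radians(yaw);G=R.from_matrix(np.array([[np.cos(y),np.sin(y),0],[np.sin(y),-np.cos(y),0],[0,0,-1]]))
    d=np.array([*xy,z])-o['eef_pos']
    print('shift mm',(T.inv().apply(d)*1000).round(1),'turn',np.degrees((T.inv()*G).as_rotvec()).round(2),'F',np.round(o['contact_force'],2),'w',round(o['gripper_width'],3),'t',o['t'])
E
python3 - <<'E'
from go import *
c=shot('top');print('recess',REC,'window ray',ray(c,(269.1,194.2),.12).round(4))
F=np.array([.5855,-.0628]);d=REC-F;L=np.linalg.norm(d);d/=L;yaw=np.degrees(np.arctan2(d[1],d[0]));print(L,yaw,'F in slide',(F-REC)@u,(F-REC)@v)
tgt(F-.040*d,.20,yaw)
E
```

```text
recess [ 0.568875 -0.019555] window ray [ 0.57   -0.0221  0.12  ]
0.04633055849005061 111.0286322262316 F in slide -0.04510017000000001 -0.010637299999999999
shift mm [-592.  -535.2   31.3] turn [-4.000e-02  2.000e-02  4.623e+01] F [-0.62  0.21 -0.33] w 1.002 t 0.25
```

Request:
arm_command(commands=[-0.592, -0.535, 0, 0, 0, 0, 0.4, -0.592, -0.535, 0, 0, 0, 0, 0.4, -0.592, -0.535, 0, 0, 0, 0, 0.4, -0.592, -0.535, 0, 0, 0, 0, 0.4, -0.592, -0.535, 0, 0, 0, 0, 0.4, -0.592, -0.535, 0, 0, 0, 0, 0.4, -0.592, -0.535, 0, 0, 0, 0, 0.4, -0.592, -0.535, 0, 0, 0, 0, 0.4])

```text
t: 1.05
eef_pos: [0.4314, 0.2586, 0.2315]
tool_rot: [0.0, 0.197, 0.98, 0.0]
contact_force: [0.8, 0.2, 0.0]
gripper_width: 0.396
grasp_force: 0.0
```

```bash
cat > t.py <<'E'
import sys
from go import *
F=np.array([.5855,-.0628]);d=REC-F;d/=np.linalg.norm(d)
tgt(F-float(sys.argv[1])*d,float(sys.argv[2]),111.03)
o=get_obs();print(o['eef_pos'],'along',(o['eef_pos'][:2]-F)@d)
E
python3 t.py .04 .2
```

```text
shift mm [-293.9 -265.8   31.4] turn [ 4.000e-02 -1.000e-02  4.624e+01] F [0.77 0.21 0.03] w 0.396 t 1.05
[0.4314332  0.25860909 0.23152188] along 0.3552881071291631
```

Request:
arm_command(commands=[-0.294, -0.266, 0, 0, 0, 46.2, 0.4, -0.294, -0.266, 0, 0, 0, 46.2, 0.4, -0.294, -0.266, 0, 0, 0, 46.2, 0.4, -0.294, -0.266, 0, 0, 0, 46.2, 0.4, -0.294, -0.266, 0, 0, 0, 46.2, 0.4, -0.294, -0.266, 0, 0, 0, 46.2, 0.4, -0.294, -0.266, 0, 0, 0, 46.2, 0.4, -0.294, -0.266, 0, 0, 0, 46.2, 0.4])

```text
t: 1.85
eef_pos: [0.5999, -0.1006, 0.2314]
tool_rot: [0.0, 0.566, 0.824, 0.0]
contact_force: [0.8, 0.9, 0.1]
gripper_width: 0.396
grasp_force: 0.0
```

Request:
arm_command(commands=[0, 0, 0, 0, 0, 0, 0.4, 0, 0, 0, 0, 0, 0, 0.4])

```text
t: 2.05
eef_pos: [0.5992, -0.0998, 0.231]
tool_rot: [-0.0, 0.567, 0.824, -0.0]
contact_force: [0.5, 0.4, 0.7]
gripper_width: 0.402
grasp_force: 0.0
```

```bash
python3 t.py .04 .15
```

```text
shift mm [-0.6  0.6 81. ] turn [-0.03  0.01 -0.13] F [0.49 0.37 0.67] w 0.402 t 2.05
[ 0.59916081 -0.0997545   0.23099637] along -0.03939534654355716
```

Request:
arm_command(commands=[-0.001, 0, 0.04, 0, 0, 0, 0.4, -0.001, 0, 0.07, 0, 0, 0, 0.4, -0.001, 0, 0.09, 0, 0, 0, 0.4, -0.001, 0, 0.096, 0, 0, 0, 0.4, -0.001, 0, 0.096, 0, 0, 0, 0.4])

```text
t: 2.55
eef_pos: [0.5991, -0.0978, 0.1348]
tool_rot: [-0.001, 0.565, 0.825, -0.0]
contact_force: [0.0, 0.1, 0.1]
gripper_width: 0.399
grasp_force: 0.0
```

```bash
python3 - <<'E'
from h import *
c=shot('scene');s=shot('top')
cv2.imwrite('pics/c2.png',cv2.resize(np.vstack([c['img'][150:250,280:440],s['img'][140:240,220:380]]),None,fx=3,fy=3,interpolation=cv2.INTER_CUBIC)[:,:,::-1])
E
python3 t.py .04 .13
```

```text
shift mm [-1.2 -1.   6.5] turn [0.1  0.02 0.09] F [0.35 0.67 0.52] w 0.401 t 2.65
[ 0.60036793 -0.09868311  0.13645723] along -0.03882846443910812
```

View pics/c2.png

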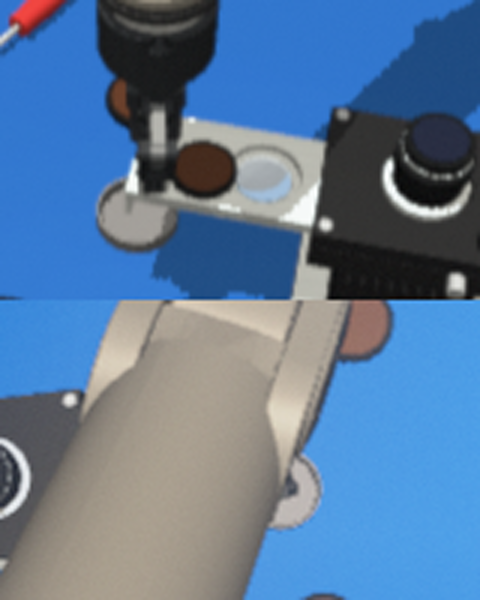

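The scene crop shows the fingers behind the filter (crop pixel 155,165) and over the slide's outer part, with the filter at (205,167) not yet touched. The arm blocks the top view. I'll lower until the fingertips touch the slide face.

Request:
arm_command(commands=[-0.001, 0, 0.002, 0, 0, 0, 0.4, -0.001, 0, 0.004, 0, 0, 0, 0.4, -0.001, 0, 0.006, 0, 0, 0, 0.4, -0.001, 0, 0.006, 0, 0, 0, 0.4])

```text
t: 3.05
eef_pos: [0.5999, -0.1003, 0.1292]
tool_rot: [-0.0, 0.566, 0.824, -0.0]
contact_force: [-0.1, 0.3, -0.0]
gripper_width: 0.403
grasp_force: 0.0
```

Request:
arm_command(commands=[0, 0, 0.001, 0, 0, 0, 0.4, 0, 0, 0.002, 0, 0, 0, 0.4, 0, 0, 0.002, 0, 0, 0, 0.4])

```text
t: 3.35
eef_pos: [0.5999, -0.1003, 0.1271]
tool_rot: [-0.0, 0.566, 0.824, -0.0]
contact_force: [-0.3, 0.3, -0.2]
gripper_width: 0.398
grasp_force: 0.0
```

Request:
arm_command(commands=[0, 0, 0.001, 0, 0, 0, 0.4, 0, 0, 0.002, 0, 0, 0, 0.4, 0, 0, 0.002, 0, 0, 0, 0.4])

```text
t: 3.65
eef_pos: [0.6001, -0.1004, 0.1262]
tool_rot: [-0.0, 0.566, 0.824, 0.0]
contact_force: [-3.9, 0.1, 8.4]
gripper_width: 0.397
grasp_force: 4.0
```

Request:
arm_command(commands=[0, 0, -0.003, 0, 0, 0, 0.4, 0, 0, -0.003, 0, 0, 0, 0.4, 0, 0, -0.003, 0, 0, 0, 0.4])

```text
t: 3.95
eef_pos: [0.6, -0.1003, 0.1282]
tool_rot: [0.0, 0.566, 0.824, 0.0]
contact_force: [0.2, 0.6, -0.1]
gripper_width: 0.402
grasp_force: 0.0
```

```bash
python3 t.py .04 .128
```

```text
shift mm [ 0.2 -0.1  0.2] turn [0.   0.   0.04] F [ 0.24  0.62 -0.11] w 0.402 t 3.95
[ 0.59999628 -0.10025707  0.128204  ] along -0.04016423741749946
```

Push 30 mm, slowly, then measure.

Request:
arm_command(commands=[0.004, 0, 0, 0, 0, 0, 0.4, 0.008, 0, 0, 0, 0, 0, 0.4, 0.012, 0, 0, 0, 0, 0, 0.4, 0.016, 0, 0, 0, 0, 0, 0.4, 0.02, 0, 0, 0, 0, 0, 0.4, 0.024, 0, 0, 0, 0, 0, 0.4, 0.028, 0, 0, 0, 0, 0, 0.4, 0.03, 0, 0, 0, 0, 0, 0.4])

```text
t: 4.75
eef_pos: [0.5891, -0.0717, 0.1283]
tool_rot: [-0.0, 0.566, 0.825, 0.0]
contact_force: [-0.3, -0.4, -0.4]
gripper_width: 0.399
grasp_force: 0.1
```

```bash
cat > m.py <<'E'
from meas import *
from go import *
import sys
c=shot('scene');b,st=brown(c,(330,180,400,232));P=ray(c,b,.134)[:2]
print('filter px',b,st,'in recess frame mm',((P-REC)@u*1000).round(1),((P-REC)@v*1000).round(1))
o=get_obs();print('tcp in recess frame',((o['eef_pos'][:2]-REC)@u*1000).round(1),((o['eef_pos'][:2]-REC)@v*1000).round(1),o['eef_pos'][2])
if len(sys.argv)>1: cv2.imwrite('pics/'+sys.argv[1],cv2.resize(c['img'][160:240,300:420],None,fx=5,fy=5,interpolation=cv2.INTER_CUBIC)[:,:,::-1])
E
python3 m.py c3.png
```

```text
filter px [358.85185185 205.97354497] [ 22  18  15  16 189] in recess frame mm -20.4 -6.4
tcp in recess frame -54.2 -13.0 0.12827251222120256
```

View pics/c3.png

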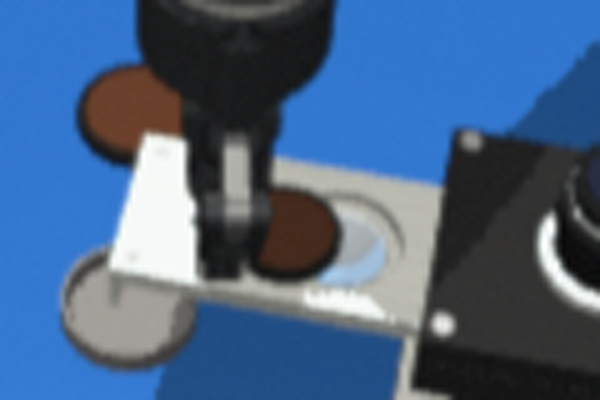

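The filter (right edge at scene px ~367, centre ~356.5) has moved about 17 mm and is nested in the cradle, with about 27 mm to go.

Request:
arm_command(commands=[0.003, 0, 0, 0, 0, 0, 0.4, 0.006, 0, 0, 0, 0, 0, 0.4, 0.009, 0, 0, 0, 0, 0, 0.4, 0.012, 0, 0, 0, 0, 0, 0.4, 0.015, 0, 0, 0, 0, 0, 0.4, 0.018, 0, 0, 0, 0, 0, 0.4, 0.021, 0, 0, 0, 0, 0, 0.4, 0.023, 0, 0, 0, 0, 0, 0.4])

```text
t: 5.6
eef_pos: [0.5808, -0.0504, 0.1283]
tool_rot: [-0.0, 0.566, 0.825, 0.0]
contact_force: [0.4, -0.2, -0.2]
gripper_width: 0.4
grasp_force: 0.1
```

```bash
python3 m.py c4.png
```

```text
filter px [369.79503106 207.21118012] [ 33  19  14  16 161] in recess frame mm 3.1 -4.6
tcp in recess frame -31.9 -7.6 0.12819634934289276
```

View pics/c4.png

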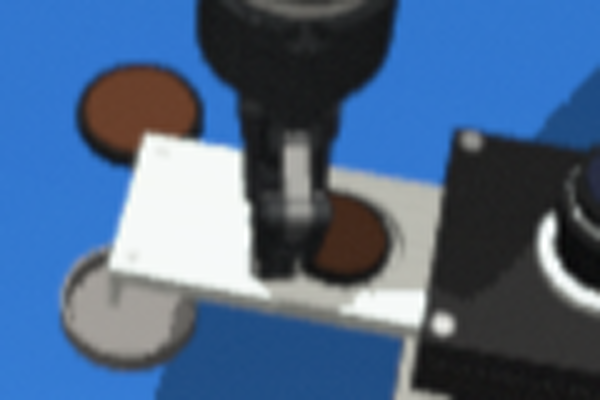

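The filter now covers the recess, with its right edge at crop x≈388 and the recess rim at ≈405. It has about 4 mm to go.

Request:
arm_command(commands=[0.001, 0, 0, 0, 0, 0, 0.4, 0.002, 0, 0, 0, 0, 0, 0.4, 0.003, 0, 0, 0, 0, 0, 0.4, 0.004, 0, 0, 0, 0, 0, 0.4, 0.005, 0, 0, 0, 0, 0, 0.4, 0.005, 0, 0, 0, 0, 0, 0.4])

```text
t: 6.25
eef_pos: [0.5791, -0.046, 0.1283]
tool_rot: [-0.0, 0.566, 0.825, 0.0]
contact_force: [-0.2, 0.0, -0.2]
gripper_width: 0.4
grasp_force: 0.0
```

```bash
python3 m.py c5.png
```

```text
filter px [370.49305556 208.70833333] [ 32  20  16  16 144] in recess frame mm 5.2 -8.2
tcp in recess frame -27.7 -6.6 0.12830537273207815
```

View pics/c5.png

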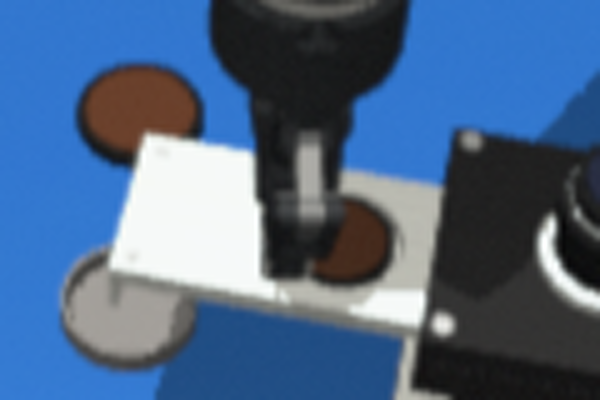

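Request:
arm_command(commands=[-0.01, 0, 0, 0, 0, 0, 0.4, -0.02, 0, -0.01, 0, 0, 0, 0, -0.06, 0, -0.05, 0, 0, 0, 0, -0.1, 0, -0.05, 0, 0, 0, 0, -0.12, 0, -0.05, 0, 0, 0, 0, -0.12, 0, -0.05, 0, 0, 0, 0])

```text
t: 6.9
eef_pos: [0.6228, -0.1643, 0.1799]
tool_rot: [0.002, 0.569, 0.823, -0.001]
contact_force: [0.3, -0.0, -0.0]
gripper_width: -0.002
grasp_force: 0.0
```

```bash
python3 m.py c6.png
python3 - <<'E'
from go import *
print('pre-push');tgt(E-.03*u,.108,97.76)
E
```

```text
filter px [367.36641221 207.46183206] [ 28  20  20  16 262] in recess frame mm -1.9 -6.4
tcp in recess frame -147.7 -33.9 0.1790887228325826
pre-push
shift mm [ 29.8 -27.9  71. ] turn [ 0.03  0.09 13.07] F [-0.13 -0.39  0.03] w 0.004 t 6.95
```

View pics/c6.png

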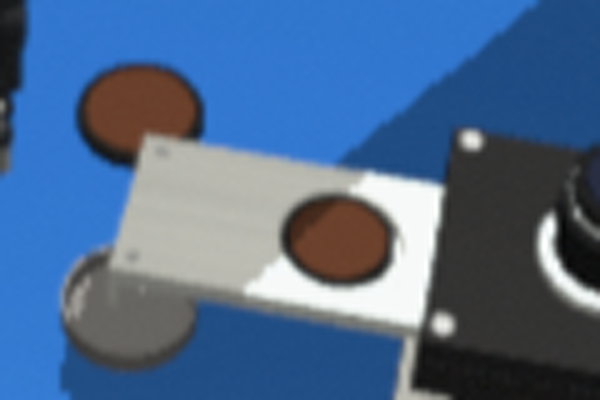

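The filter is in or over the recess (crop 340,240) with only a thin rim gap on its right. I'll check the height with two views.

Run:
```python
from meas import *
from go import *
s=shot('scene');c=shot('top')
for cc,r in((s,(330,180,400,232)),(c,(255,165,300,225))):
    b,st=brown(cc,r)
    for z in(.127,.134):
        P=ray(cc,b,z)[:2];print(b,st[4],z,((P-REC)@u*1000).round(1),((P-REC)@v*1000).round(1))
```

```text
[367.36641221 207.46183206] 262 0.127 -2.0 -1.1
[367.36641221 207.46183206] 262 0.134 -1.9 -6.4
[281.65337763 196.92801772] 903 0.127 -30.3 9.3
[281.65337763 196.92801772] 903 0.134 -30.8 9.9
```

At the seated height the filter fits the recess (-2, -1 mm); at the unseated height it does not. To be sure, I'll sweep once just above the face, so that anything proud gets pushed in, and then push the slide.

Run:
```python
from go import *
tgt(REC-.05*u,.140,97.76)
```

```text
shift mm [ 99.4 -11.5  38.4] turn [-0.02 -0.04 13.31] F [-0.4   1.1   0.57] w 0.002 t 7.05
```

Request:
arm_command(commands=[0.04, -0.011, 0, 0, 0, 6, 0.4, 0.08, -0.011, 0, 0, 0, 13.2, 0.4, 0.099, -0.011, 0, 0, 0, 13.2, 0.4, 0.099, -0.011, 0.02, 0, 0, 13.2, 0.4, 0.099, -0.011, 0.038, 0, 0, 13.2, 0.4, 0.099, -0.011, 0.038, 0, 0, 13.2, 0.4, 0.099, -0.011, 0.038, 0, 0, 13.2, 0.4])

```text
t: 7.75
eef_pos: [0.5762, -0.0689, 0.1405]
tool_rot: [-0.0, 0.656, 0.754, -0.0]
contact_force: [0.4, -0.2, 0.0]
gripper_width: 0.398
grasp_force: 0.0
```

Run:
```python
from go import *
tgt(REC-.045*u,.1283,97.76)
```

```text
shift mm [ 4.9 -0.6 12.2] turn [-0.04 -0.02  0.18] F [ 0.42 -0.25  0.01] w 0.398 t 7.75
```

Request:
arm_command(commands=[0, 0, 0.006, 0, 0, 0, 0.4, 0, 0, 0.012, 0, 0, 0, 0.4, 0, 0, 0.012, 0, 0, 0, 0.4, 0.006, 0, 0.012, 0, 0, 0, 0.4, 0.011, 0, 0.012, 0, 0, 0, 0.4, 0.016, 0, 0.012, 0, 0, 0, 0.4, 0.02, 0, 0.012, 0, 0, 0, 0.4])

```text
t: 8.45
eef_pos: [0.5738, -0.049, 0.1284]
tool_rot: [-0.0, 0.657, 0.754, 0.0]
contact_force: [-0.2, -0.4, 0.6]
gripper_width: 0.401
grasp_force: 0.0
```

Request:
arm_command(commands=[0.002, 0, 0, 0, 0, 0, 0.4, 0.004, 0, 0, 0, 0, 0, 0.4, 0.006, 0, 0, 0, 0, 0, 0.4, 0.006, 0, 0, 0, 0, 0, 0.4])

```text
t: 8.85
eef_pos: [0.5729, -0.0437, 0.1283]
tool_rot: [-0.0, 0.657, 0.754, 0.0]
contact_force: [0.1, -0.1, -0.3]
gripper_width: 0.402
grasp_force: 0.0
```

```bash
python3 m.py
python3 - <<'E'
from go import *
tgt(E-.035*u,.17,97.76)
E
```

```text
filter px [368.95566502 207.69458128] [ 32  20  16  16 203] in recess frame mm 1.6 -6.3
tcp in recess frame -24.7 -0.7 0.12828443508872162
shift mm [-105.3   -0.9  -41.7] turn [-0.    0.    0.11] F [ 0.81  0.61 -0.54] w 0.401 t 8.9
```

The sweep passed over the filter without contact and the filter did not move (right edge still at 378), so it is seated. Now I'll go around to the slide's end.

Request:
arm_command(commands=[0, 0, -0.02, 0, 0, 0, 0.4, -0.04, 0, -0.04, 0, 0, 0, 0.2, -0.08, 0, -0.04, 0, 0, 0, 0, -0.11, 0, -0.04, 0, 0, 0, 0, -0.11, 0, 0.0, 0, 0, 0, 0, -0.11, 0, 0.02, 0, 0, 0, 0, -0.11, 0, 0.021, 0, 0, 0, 0, -0.11, 0, 0.021, 0, 0, 0, 0])

```text
t: 9.7
eef_pos: [0.5879, -0.1532, 0.1074]
tool_rot: [-0.0, 0.657, 0.754, -0.0]
contact_force: [1.7, -0.2, 0.5]
gripper_width: 0.0
grasp_force: 0.0
```

Run:
```python
from go import *
tgt(E+.117*u,.107,97.76)
```

```text
shift mm [157.   -0.5   0.4] turn [-0.03  0.01  0.09] F [ 1.75 -0.15  0.46] w 0.0 t 9.7
```

Request:
arm_command(commands=[0.012, 0, 0, 0, 0, 0, 0, 0.02, 0, 0, 0, 0, 0, 0, 0.026, 0, 0, 0, 0, 0, 0, 0.031, 0, 0, 0, 0, 0, 0, 0.036, 0, 0, 0, 0, 0, 0, 0.041, 0, 0, 0, 0, 0, 0, 0.046, 0, 0, 0, 0, 0, 0, 0.051, 0, 0, 0, 0, 0, 0])

```text
t: 10.5
eef_pos: [0.5811, -0.1023, 0.1075]
tool_rot: [0.0, 0.657, 0.754, 0.0]
contact_force: [1.8, -2.6, 1.5]
gripper_width: -0.0
grasp_force: 1.7
```

Request:
arm_command(commands=[0.006, 0, 0, 0, 0, 0, 0, 0.012, 0, 0, 0, 0, 0, 0, 0.018, 0, 0, 0, 0, 0, 0, 0.024, 0, 0, 0, 0, 0, 0, 0.03, 0, 0, 0, 0, 0, 0, 0.036, 0, 0, 0, 0, 0, 0, 0.042, 0, 0, 0, 0, 0, 0, 0.048, 0, 0, 0, 0, 0, 0])

```text
t: 11.3
eef_pos: [0.5743, -0.0544, 0.1073]
tool_rot: [-0.0, 0.657, 0.754, -0.0]
contact_force: [3.2, -3.2, 0.7]
gripper_width: 0.004
grasp_force: 1.7
```

```bash
python3 m.py c7.png;python3 - <<'E'
from go import *
tgt(E+.117*u,.107,97.76)
E
```

```text
filter px [333.54878049 184.20731707] [ 0  0  9 11 82] in recess frame mm -85.7 41.6
tcp in recess frame -33.8 -0.6 0.10707330726871578
shift mm [55.8 -0.4  0.1] turn [-0.04 -0.06  0.18] F [ 1.6  -1.02  1.12] w 0.003 t 11.35
```

View pics/c7.png

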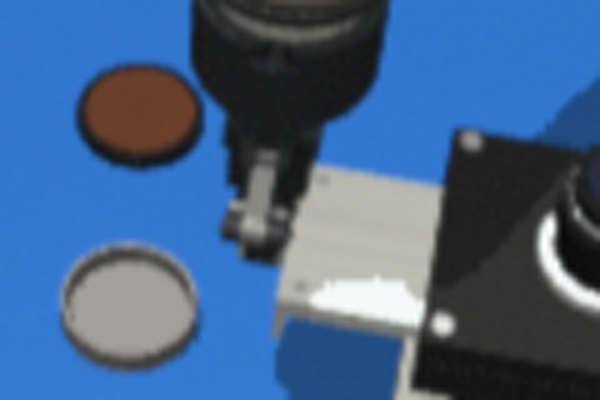

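The filter has passed under the cover. The slide's end is at crop x≈300, with about 45 mm left.

Request:
arm_command(commands=[0.006, 0, 0, 0, 0, 0, 0, 0.012, 0, 0, 0, 0, 0, 0, 0.018, 0, 0, 0, 0, 0, 0, 0.024, 0, 0, 0, 0, 0, 0, 0.03, 0, 0, 0, 0, 0, 0, 0.035, 0, 0, 0, 0, 0, 0, 0.038, 0, 0, 0, 0, 0, 0, 0.04, 0, 0, 0, 0, 0, 0])

```text
t: 12.15
eef_pos: [0.5688, -0.0158, 0.1072]
tool_rot: [0.0, 0.657, 0.754, -0.0]
contact_force: [4.3, -8.3, -3.4]
gripper_width: 0.0
grasp_force: 4.2
```

Request:
arm_command(commands=[0.001, 0, 0, 0, 0, 0, 0, 0.002, 0, 0, 0, 0, 0, 0, 0.003, 0, 0, 0, 0, 0, 0, 0.003, 0, 0, 0, 0, 0, 0])

```text
t: 12.55
eef_pos: [0.5688, -0.0158, 0.1073]
tool_rot: [0.002, 0.658, 0.753, -0.001]
contact_force: [4.4, -10.4, -4.2]
gripper_width: 0.002
grasp_force: 5.5
```

Request:
arm_command(commands=[0.001, 0, 0, 0, 0, 0, 0, 0.002, 0, 0, 0, 0, 0, 0, 0.002, 0, 0, 0, 0, 0, 0])

```text
t: 12.85
eef_pos: [0.5688, -0.0158, 0.1073]
tool_rot: [0.003, 0.659, 0.753, -0.002]
contact_force: [6.0, -13.9, -5.3]
gripper_width: -0.0
grasp_force: 7.7
```

```bash
python3 m.py c8.png
python3 - <<'E'
from h import *
o=get_obs();print(o['eef_pos'],o['contact_force'],o['torque'])
E
```

```text
filter px [333.54878049 184.20731707] [ 0  0  9 11 82] in recess frame mm -85.7 41.6
tcp in recess frame 3.7 -0.4 0.10731425862807208
[ 0.5687867  -0.01578819  0.10731426] [  5.80263461 -13.87083761  -6.05743653] [-3.12964816 -1.21638261 -0.11355348]
```

View pics/c8.png

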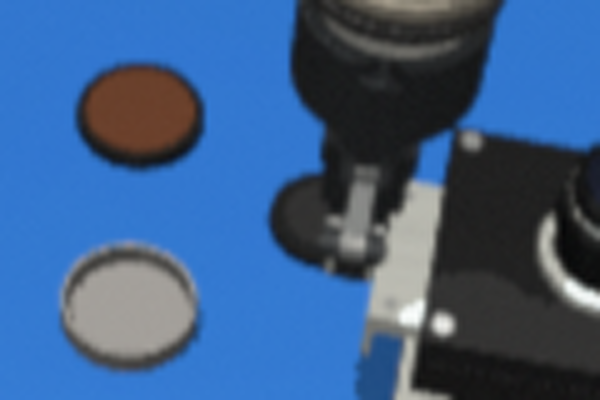

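Run:
```python
from meas import *
from go import *
s=shot('scene')
p=white(s,(372,190,392,240));
g=s['img'][214:228,368:392].sum(2)//3
print(g)
for px in((374.5,220),(375,221),(374,219)):
    P=ray(s,px,.127)[:2];print(px,((P-E)@u*1000).round(1),((P-E)@v*1000).round(1))
for uu in (.107,.110,.117): print(uu,[proj(s,[*(E+uu*u+w*v),.127]).round(1) for w in(-.038,.038)])
```

```text
[[ 35  35  31  27  43  84 113 172 181 183 184 184 184 184 183 183 182 169
   78  38  43  43  37  42]
 [ 79  64  53  49  56  97 126 177 183 182 182 183 184 184 184 184 181 155
   72  46  49  50  45  50]
 [112 104  98  97  99 120 146 180 184 183 183 182 183 183 184 182 177 137
   69  51  51  51  50  51]
 [126 125 124 124 125 135 161 181 183 183 183 182 184 184 184 183 174 120
   63  50  51  51  51  52]
 [127 127 127 127 128 138 167 181 182 182 182 184 184 183 184 183 173 100
   57  51  51  50  52  50]
 [127 127 128 127 128 140 172 180 179 172 170 178 182 183 184 189 179  98
   55  50  50  51  51  50]
 [128 127 128 127 129 146 176 180 174 159 157 170 181 187 197 225 216 104
   53  50  51  51  51  51]
 [127 128 128 128 130 149 177 180 174 163 161 175 195 226 232 243 224  97
   53  59  60  55  52  51]
 [127 127 128 127 133 149 170 177 178 173 174 190 230 245 246 244 205  89
   70 113 114  92  63  53]
 [128 127 127 128 131 136 143 152 158 161 170 192 242 246 246 242 180  85
  109 183 187 172 115  60]
 [128 127 126 127 128 119 117 119 126 129 143 158 213 223 225 222 137  82
  142 217 223 216 156  70]
 [126 127 127 127 126 115 114 113 113 114 116 119 136 153 157 161  91  72
  136 209 223 217 158  72]
 [128 127 127 126 123 116 109 102 103 104 107 109 114 125 123 112  61  56
   90 153 182 170 115  61]
 [126 128 127 127 123 117 100  87  87  90  96  96 106 145 141 103  49  47
   55  75  97  82  62  53]]
(374.5, 220) 112.7 -30.7
(375, 221) 114.1 -33.0
(374, 219) 111.3 -28.3
0.107 [array([371.4, 222.3]), array([376.2, 194.8])]
0.11 [array([372.8, 222.6]), array([377.5, 195. ])]
0.117 [array([376.1, 223.1]), array([380.7, 195.6])]
```

Run:
```python
from meas import *
from go import *
s=shot('scene')
for px in((390.8,185.8),(383.2,234.5),(387,212)):
    P=ray(s,px,.146)[:2];print(px,((P-E)@u*1000).round(1),((P-E)@v*1000).round(1))
print([proj(s,[*(E+.141*u+w*v),.146]).round(1) for w in(-.058,.058)])
g=s['img'].sum(2)//3
for r in(200,205,210,215): print(r,g[r,372:396])
```

```text
(390.8, 185.8) 135.0 54.8
(383.2, 234.5) 134.6 -75.9
(387, 212) 135.4 -18.3
[array([387.5, 227.9]), array([393.7, 185.2])]
200 [134 130  91  39  24  26  24  34  80 153 172 180 181 181 180 169  82  36
  34  32  33  33  31  31]
205 [132 116  91 118 119  97 159 175 177 178 177 178 179 179 169 107  47  33
  30  33  31  33  33  33]
210 [109  74  64  67  81 131 176 181 182 183 183 184 184 177 136  56  33  33
  31  33  33  34  33  34]
215 [ 56  97 126 177 183 183 183 183 183 183 183 183 181 155  73  45  50  49
  44  48  49  51  50  50]
```

The cover front measures 135 mm from the slide's original end, and the end has moved about 111 mm. The protrusion is therefore about 23–24 mm, which matches home, and the slide holds firm against 14 N (3 N moves it). It is home, so I'll back off.

Request:
arm_command(commands=[-0.01, 0, 0, 0, 0, 0, 0, -0.03, 0, 0, 0, 0, 0, 0, -0.06, 0, 0, 0, 0, 0, 0, -0.08, 0, -0.04, 0, 0, 0, 0, -0.1, 0, -0.08, 0, 0, 0, 0, -0.12, 0, -0.1, 0, 0, 0, 0, -0.12, 0, -0.1, 0, 0, 0, 0, -0.12, 0, -0.1, 0, 0, 0, 0])

```text
t: 13.8
eef_pos: [0.584, -0.1282, 0.2069]
tool_rot: [-0.001, 0.657, 0.754, 0.0]
contact_force: [-0.0, 0.2, -0.8]
gripper_width: -0.0
grasp_force: 0.0
```

Run:
```python
from go import *
s=shot('scene');g=s['img'].sum(2)//3
for r in(200,210,215,221): print(r,g[r,368:396])
o=get_obs();print(o['eef_pos'],o['contact_force'],o['t'])
```

```text
200 [ 32  32  32  31  28  23  31  50  90 133 178 188 196 228 243 247 247 247
 247 240 119  53  49  49  49  49  50  50]
210 [ 21  22  20  22  25  45  85 166 244 247 247 247 247 247 247 247 247 244
 205  88  51  51  52  52  51  52  49  50]
215 [ 81  80  80  81  80  95 166 244 247 247 247 247 247 247 247 247 246 227
 100  52  52  51  50  51  50  52  50  51]
221 [ 80  81  80  80  97 165 244 247 245 239 237 244 247 247 247 246 227  98
  53  60  59  56  51  51  50  51  50  52]
[ 0.58366973 -0.12731464  0.20603482] [ 0.44964337  0.68910465 -0.71671522] 13.85
```

```bash
python3 -c "
from station import hand_in
print(hand_in())"
```

```text
the job is handed in; nothing more can be done
None
```

I pushed the filter into the recess and pushed the slide in until it stopped, then handed the job in at about 14 s; the hand-in gave no verdict. A sweep just above the face touched nothing, so the filter looks seated. The slide held against 14 N with about 24 mm showing (23 mm expected at home), and the arm is backed clear.

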